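# Slide a small gas cylinder into its bench bracket and snug up the cam lever

## Robot

A 6-joint arm with a two-finger parallel gripper is mounted at the origin on the work surface. World frame = base frame: x ahead of the robot, y to its left, z up, the work surface at z = 0. Lengths are in m, angles in rad, forces in N, time in s.
With the tool pointing down it reaches from about 0.35 to 0.875 m from the base axis. Payload 4.2 kg.
Tool frame: the origin (TCP) lies on the centre line of the jaws, within the pads' length; the fingertips stand 11 mm ahead of it and the grasp point (between the pads) lies 8 mm behind it; z points along the fingers, y is the direction in which the jaws open and shut (so a half turn about z gives the same grasp; the last joint's range is limited). The gripper opens to 87 mm and grips with 3 to 60 N. Pads are 19 mm wide; open, the fingers measure 117 mm over their backs; the gripper's body (75 mm by 190 mm) begins 51 mm behind the grasp point.
Start: joints at [1.429, 0.385, 0.008, 0, -1.194, -0.259], TCP at [0.244, 0.575, 0.234] pointing down, gripper open.
Joint ranges: [-3.14, 3.14], [-1.21, 2.06], [-1.07, 1.41], [-3.16, 2.05], [-2.99, -0.16], [-3.1, 3.1]. Speed limits (rad/s): [2.79, 2.79, 3.14, 3.14, 3.14, 3.14].

## Interface

Orientations are given as a rotation vector (axis times angle).
In Python, from station import telemetry, camera, job gives the robot as it stands.
- The arm moves only by the tool servo_tool, never from a script. Its argument "steps" is a list that holds one entry, the list of rows, each a list of 7 numbers: the shift along the tool's x, y, z in cm, then the turn, a rotation vector about the tool's x, y, z in degrees, then the closure, from 0 (fully open) to 1 (shut). In form: [[[x, y, z, ax, ay, az, grip], ...]]. A call has 1 to 10 rows; each row is the pose to reach, as a shift and turn from the pose commanded when the call began, along the tool's axes at that moment; what a row does not reach only later rows make up. A row lasts 1/10 s, in which the tool goes at most 50 mm and 8.59 degrees, less where a joint would pass 70% of its speed; a pose out of reach is approached as far as the arm can. A call with a gripper value outside its range is refused whole. The fingers move at their own pace and stop on an object; "newtons" is the grip in N (left out, the last holds). Time passes only in rows, so rows that repeat a pose let the fingers close. It gives the time, the measured TCP pose, the force and the opening at its end, in the units of the state.
- telemetry.observe(): the state, without advancing time (a new reading comes with each control period).
- camera(name): name is "scene" or "top" or "wrist"; returns a dict with "image" (384x512x3 uint8, red, green, blue), "fx", "fy", "cx", "cy" (pixels), "k1" (the pictures are not rectified: a ray, as slopes to the right and down, at radius r is drawn at 1 + k1 r^2 times it, then the intrinsics apply), "R" (3x3) and "t" (3): a world point X has camera coordinates R X + t. Camera axes: x right, y down, z forward; pixel columns grow to the right and rows downward; lengths in m; the calibration is good to about 2 mm. A picture is of the moment at which its call begins. There is no depth.
- job.sign_off(): hands the job in, once; it reports no verdict.
The state is a dict: "t": time; "qpos": joint angles; "joint_vel": joint speeds; "tau": joint torques, N m; "position": TCP position; "ee_rot": TCP orientation; "force": force on the tool from outside, world axes, zero at the start; "torque": the same for the moment, N m; "finger_gap": finger opening in m.
Only numpy, scipy, OpenCV 4.12 (cv2) and the standard library are available. Lean on these libraries where they do the work, as an engineer would, in place of code of your own. Each camera call takes 0.05 s, during which the arm holds its last target. There are 200 camera calls.

## Task

Slide the small aluminium gas cylinder across the bench into its blue bench bracket, home into the corner against both rubber pads; push it low on the body so that it stays upright, and neither lift it nor touch its valve. Then swing the red-knobbed cam lever round counter-clockwise until the brass cam bears snugly on the cylinder, stop there without forcing the thin shell, and let go. Leave the leak-test bottle, the tape roll and the spanner where they are.

Things in the scene. Friction and masses are not known exactly. Their poses are not given: they have to be found in the camera images.
- cylinder: Small standing gas cylinder: bare aluminium body 70 mm in diameter, straight up to 222 mm, rounded shoulder to 250 mm; green, white and yellow bands. About 0.7 kg (varies by a quarter), centre of mass some 140 mm up. Too wide to grip. Origin: centre of its underside; z is its axis. Pushed higher than about 45 mm it may topple instead of sliding.
- valve: Brass valve with a black hand knob on top of the cylinder, 250 to 301 mm above its foot, fixed to it; not to be touched. Same origin as the cylinder.
- seat (a point): Middle of the foot of a seated cylinder in the fixed blue bracket, at bench height. Its +y is the way in, open from -y. Back pad's face at y +35 mm; side jaw's at x +35 mm, but the jaw is adjustable: up to 3 mm off either way, its lip flares out from y -33 to -58. Pads 16 to 94 mm up. Foot plate 10 mm high; it and the cam post keep beyond x -47, so centres down to x -10 can enter.
- cam_pivot (a point): Point on the upright axis of the cam lever, 80 mm above the bench, at x -60, y -5 mm in the seat's frame. The lever, a dark steel bar 16 mm wide, lies 72 to 82 mm up and turns level about it.
- knob (a point): Centre of the red upright knob at the lever's end, 25 mm in diameter, 84 to 134 mm above the bench (this point 109 mm), 110 mm from the lever's axis. It can be gripped from above or pushed.
- cam_lever: Lever and the 40 mm brass eccentric under it (44 to 68 mm up). Origin on its axis at bench height. Knob direction from the axis, seat frame: 2.36 rad open (starts up to 0.5 past), growing counter-clockwise. Stays put. At the knob: 2 N moves it free; 2 to 4 N while the cam slides the cylinder to the jaw; then, somewhere from 4.4 to 5.2 rad, it bears and climbs: 5 to 6 N is snug, over 8 N too hard.
- jaw_pad (a joint): Squeeze of the side jaw's thick rubber pad along the seat's x, m: 0 free, positive when the cylinder is pressed against it (15 N per mm, 5 mm at most).
- leak_bottle: White leak-test bottle with blue cap, 48 mm in diameter, 150 mm tall, standing; bystander. Origin: centre of its underside.
- tape_roll: Grey roll of tape lying flat, 90 mm in diameter, 25 mm high; bystander. Origin: centre of its underside.
- spanner: Steel spanner, 180 mm long, lying along its x; bystander. Origin: centre of its underside.

How it is judged:
On the way, in this order (a step that is already met when the one before it is completed fails the run):
1. the cylinder stands upright within 12 mm of its seat, not yet touched by the cam (horizontal distance between cylinder and seat below 0.012 m and angle between cylinder's own z axis and vertical below 0.1 rad and contact force between cam_lever and cylinder below 1 N), for 0.2 s.
2. the cam bears on the cylinder with over 5 N (contact force between cam_lever and cylinder above 5 N), for 0.2 s.
At the end, for the whole second after the job is handed in: Cylinder upright (0.05 rad) on the bench, at rest, its axis within 8 mm (seat x) and 5 mm (seat y) of the seat; the cam presses on it with over 5 N, so that the side pad is squeezed by over 0.2 mm, and the lever is still (x of cylinder in the frame of seat between -0.008 and 0.008 m and y of cylinder in the frame of seat between -0.005 and 0.005 m and angle between cylinder's own z axis and vertical below 0.05 rad and height (world z) of cylinder below 0.004 m and contact force between cam_lever and cylinder above 5 N and value of joint jaw_pad above 0.0002 m and linear speed of cylinder below 0.01 m/s and angular speed of cam_lever below 0.05 rad/s); the robot touches nothing.
It fails at once if the cylinder tips by more than 0.2 rad (angle between cylinder's own z axis and vertical above 0.2 rad).
It fails at once if the cylinder is lifted more than 15 mm off the bench (height (world z) of cylinder above 0.015 m).
It fails at once if the robot touches the valve with more than 1 N (contact force between any of the fingers, the arm and valve above 1 N).
It fails at once if the cam is forced: it presses on the cylinder with more than 80 N (contact force between cam_lever and cylinder above 80 N).
It fails at once if the bottle, the tape roll or the spanner is moved more than 30 mm (distance of any of leak_bottle, tape_roll, spanner from where it was at the start of the episode above 0.03 m).
It also fails if it takes over 72 s, if anything falls off the work surface, if the arm or the gripper's body presses on something with over 40 N, if the wrist force passes 120 N, or if a joint passes its speed limit or range.

## Working session

There is one attempt and no reset: what is moved stays moved. The work goes in short steps, Python scripts to look and compute and a tool call to move; the robot and the scene stay as the last step left them, time stands still between calls to the robot, and variables do not carry over. Pictures are saved under pics/ and viewed, about 8 in all and at most 12, crops included, and the job is handed in when it is done.

Besides the shell and the picture viewer there is one more tool, called after "Call:" as name([rows], argument=value, ...), one row to a line, values as JSON. servo_tool: Moves the arm, as the interface text tells. Its arguments: {"type":"object","properties":{"steps":{"type":"array"},"newtons":{"type":"number"}},"required":["steps"]}

```bash
ls; mkdir -p pics
cat > h.py <<'E'
import numpy as np, cv2
from station import telemetry, camera, job
def snap(n,f):
    c=camera(n); cv2.imwrite('pics/'+f,c['image'][:,:,::-1]); return c
def ray(c,u,v):
    K=np.array([[c['fx'],0,c['cx']],[0,c['fy'],c['cy']],[0,0,1.]])
    d=np.array([(u-c['cx'])/c['fx'],(v-c['cy'])/c['fy']]); s=d.copy()
    for _ in range(20): s=d/(1+c['k1']*(s@s))
    R=np.array(c['R']);t=np.array(c['t'])
    return -R.T@t, R.T@np.array([s[0],s[1],1])
def onz(c,u,v,z):
    o,d=ray(c,u,v); return o+d*(z-o[2])/d[2]
def proj(c,X):
    p=np.array(c['R'])@np.array(X)+np.array(c['t']); s=p[:2]/p[2]; s=s*(1+c['k1']*(s@s))
    return s*[c['fx'],c['fy']]+[c['cx'],c['cy']]
E
python3 - <<'E'
from h import *
import pickle
D={n:snap(n,n+'0.png') for n in('scene','top')}
pickle.dump(D,open('c0.pkl','wb'))
for n in D: c=D[n]; print(n,c['fx'],c['k1'],(-np.array(c['R']).T@c['t']).round(3),np.array(c['R']).round(2).tolist())
s=telemetry.observe(); print(s)
E
```

```text
pics
scene 483.5908581847602 0.060811531026348786 [ 1.57  -0.485  0.823] [[0.48, 0.88, 0.01], [0.49, -0.26, -0.83], [-0.72, 0.4, -0.56]]
top 357.59456321244704 -0.013800414424652437 [0.378 0.074 1.068] [[-0.06, -1.0, -0.0], [-0.98, 0.06, -0.21], [0.21, -0.01, -0.98]]
{'t': 0.1, 'qpos': array([ 1.42859089e+00,  3.85529161e-01,  6.79548992e-03, -4.31079473e-04,
       -1.19400521e+00, -2.58592357e-01]), 'joint_vel': array([-0.00123954, -0.00116511,  0.00248312,  0.00120246, -0.00021412,
       -0.00058528]), 'tau': array([-1.09352230e-03, -3.91692567e+01,  1.87934089e+01,  4.23193529e+00,
        1.34457907e-02, -7.27017687e-05]), 'position': array([0.24363567, 0.57501413, 0.23255258]), 'ee_rot': array([ 3.07674773e+00, -6.25220174e-01, -4.50578702e-04]), 'force': array([ 0.40550392, -0.85464923,  0.05038498]), 'torque': array([ 0.01661829, -0.02453636,  0.08145759]), 'finger_gap': 0.08688521565642761}
```

View pics/scene0.png

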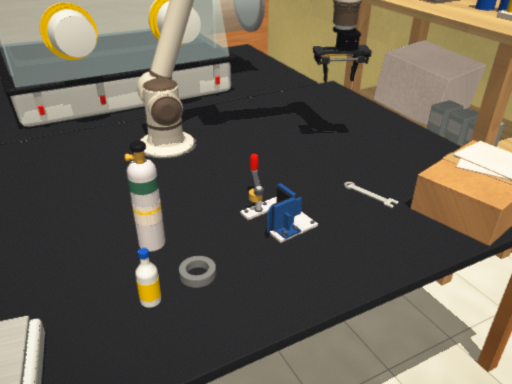

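View pics/top0.png

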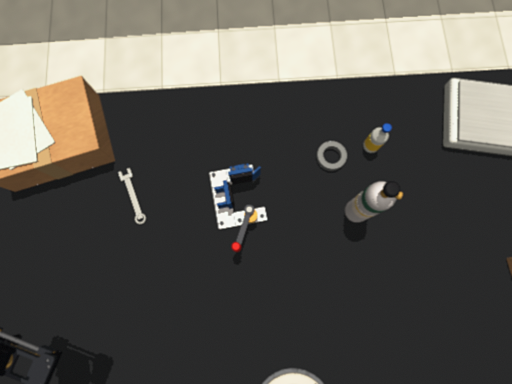

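The scene picture shows the cylinder foot at about (150,240), the bracket at (285,215), and the bottle and tape in front. The top picture shows the cylinder foot near (357,212), knob (236,246), pivot (249,210), and the blue pads at (240,172) (jaw) and (226,195) (back). The way in is therefore roughly world +y. Next I'll zoom in and measure.

Run:
```python
from h import *
import pickle
D=pickle.load(open('c0.pkl','rb'))
t=D['top']['image'];s=D['scene']['image']
a=cv2.resize(t[150:260,195:295],None,fx=4,fy=4,interpolation=cv2.INTER_CUBIC)
b=cv2.resize(s[140:250,225:325],None,fx=4,fy=4,interpolation=cv2.INTER_CUBIC)
cv2.imwrite('pics/crop1.png',np.hstack([a,b])[:,:,::-1])
def cents(n,lo,hi):
    h=cv2.cvtColor(D[n]['image'],cv2.COLOR_RGB2HSV); m=cv2.inRange(h,lo,hi)
    k,_,st,ce=cv2.connectedComponentsWithStats(m)
    return [(st[i].tolist(),ce[i].round(1).tolist()) for i in range(1,k) if st[i][4]>12]
for n in D:
  c=D[n]
  print(n,'red',cents(n,(0,170,110),(6,255,255)));print(' blue',cents(n,(105,130,40),(120,255,255)));print(' green',cents(n,(70,80,30),(90,255,255)))
# cross-view ray for given top pixel pairs
def tri(u1,u2):
    o1,d1=ray(D['top'],*u1);o2,d2=ray(D['scene'],*u2)
    A=np.stack([d1,-d2],1);k=np.linalg.lstsq(A,o2-o1,rcond=None)[0]
    p,q=o1+k[0]*d1,o2+k[1]*d2; return (p+q)/2,np.linalg.norm(p-q)
r=[max([x for x in cents(n,(0,170,110),(6,255,255))],key=lambda x:(x[0][4]))[1] for n in('top','scene')]
print('knob',r,tri(*r), onz(D['top'],*r[0],.134))
for uv in((213,171),(230,169),(219,227),(265,219)):print(uv,onz(D['top'],*uv,.01).round(3))
print('tape',onz(D['top'],332,156,.025))
print('bottle',onz(D['top'],372,147,0),onz(D['scene'],150,303,0))
print('cyl',onz(D['top'],357,212,0),onz(D['scene'],151,247,0))
```

```text
scene red [([216, 76, 4, 8, 24], [217.2, 80.0]), ([100, 96, 6, 8, 36], [102.5, 99.3]), ([38, 106, 7, 9, 40], [41.0, 109.8]), ([250, 154, 8, 17, 125], [253.5, 161.7])]
 blue [([476, 0, 20, 10, 162], [485.5, 4.2]), ([499, 0, 10, 10, 69], [503.5, 4.3]), ([267, 183, 35, 55, 1037], [284.0, 213.4]), ([137, 248, 13, 11, 108], [142.8, 253.1])]
 green [([129, 178, 29, 16, 286], [143.4, 187.1])]
top red [([232, 242, 9, 9, 64], [235.7, 246.1])]
 blue [([382, 123, 10, 9, 74], [386.6, 127.1]), ([229, 164, 23, 12, 133], [239.4, 169.7]), ([252, 166, 9, 14, 67], [256.0, 172.8]), ([215, 181, 17, 27, 184], [224.7, 195.0])]
 green [([362, 191, 16, 21, 59], [366.8, 203.9])]
knob [[235.7, 246.1], [253.5, 161.7]] (array([0.44676144, 0.12524643, 0.11043766]), np.float64(0.0022118403282303687)) [0.4455513  0.12496249 0.134     ]
(213, 171) [0.687 0.19  0.01 ]
(230, 169) [0.69  0.137 0.01 ]
(219, 227) [0.514 0.178 0.01 ]
(265, 219) [0.529 0.04  0.01 ]
tape [ 0.70751747 -0.1765226   0.025     ]
bottle [ 0.73708628 -0.31160019  0.        ] [ 0.7494654  -0.31079728  0.        ]
cyl [ 0.53417736 -0.23893237  0.        ] [ 5.54230649e-01 -2.43842172e-01  1.11022302e-16]
```

View pics/crop1.png

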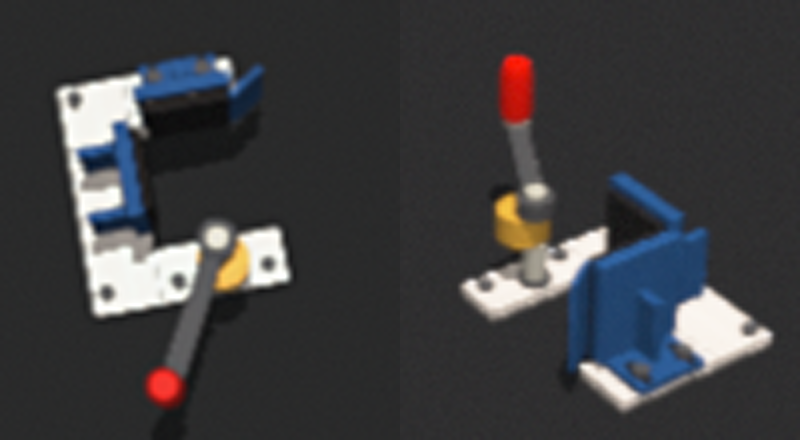

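The crop gives pivot cap (217,238), plate corners (57,92), (93,317), (290,283), and the jaw face top edge along (137,105)-(225,93). I'll turn these into a seat frame.

Run:
```python
from h import *
import pickle
D=pickle.load(open('c0.pkl','rb'));T=D['top'];S=D['scene']
P=lambda u,v,z:onz(T,195+u/4-.4,150+v/4-.4,z)
A,B,C=P(57,92,.01),P(93,317,.01),P(290,283,.01)
print('corners',A.round(3),B.round(3),C.round(3))
e1=(A-B)/np.linalg.norm(A-B);e2=(B-C)/np.linalg.norm(B-C)
print('yaw x-edge',np.arctan2(e1[1],e1[0]),'y-edge',np.arctan2(-e2[0],e2[1]))
def tri(u1,u2):
    o1,d1=ray(T,*u1);o2,d2=ray(S,*u2)
    k=np.linalg.lstsq(np.stack([d1,-d2],1),o2-o1,rcond=None)[0]
    p,q=o1+k[0]*d1,o2+k[1]*d2; return (p+q)/2,np.linalg.norm(p-q)
piv=tri((195+217/4-.4,150+238/4-.4),(225+(536-400)/4-.4,140+190/4-.4)); print('pivot',piv)
kn=np.array([.4465,.1251]); print('R',np.linalg.norm(kn-piv[0][:2]),np.arctan2(*(kn-piv[0][:2])[::-1]))
j=[P(137,105,.094),P(225,93,.094)];b=[P(128,123,.094),P(153,235,.094)]
for y in(.07,.09,.11,.13):
    R=np.array([[np.cos(y),-np.sin(y)],[np.sin(y),np.cos(y)]])
    s=piv[0][:2]-R@[-.06,-.005]
    print(y,'seat',s.round(4),'jaw',[(R.T@(p[:2]-s)).round(4) for p in j],'back',[(R.T@(p[:2]-s)).round(4) for p in b])
# cylinder: black hand knob + foot; grey/white body mask extents in scene
g=cv2.cvtColor(S['image'],cv2.COLOR_RGB2GRAY)
for v in(215,225,235,240,244,247,250): print(v,[(int(x)) for x in np.where(g[v,120:180]>70)[0][[0,-1]]+120] if (g[v,120:180]>70).any() else None)
a=cv2.resize(T['image'][170:230,335:410],None,fx=5,fy=5,interpolation=cv2.INTER_CUBIC)
b=cv2.resize(S['image'][135:255,115:180],None,fx=4,fy=4,interpolation=cv2.INTER_CUBIC)
m=np.zeros((480,640,3),np.uint8);m[:300,:375]=a;m[:480,380:]=b;cv2.imwrite('pics/crop2.png',m[:,:,::-1])
```

```text
corners [0.683 0.203 0.01 ] [0.508 0.182 0.01 ] [0.525 0.034 0.01 ]
yaw x-edge 0.11790484758999983 y-edge 0.10906589575363182
pivot (array([0.54839584, 0.08581179, 0.08799296]), np.float64(7.029899940609145e-05))
R 0.10920771902763865 2.7735854778297697
0.07 seat [0.6079 0.095 ] jaw [array([0.0406, 0.0387]), array([ 0.0411, -0.0238])] back [array([0.0285, 0.0465]), array([-0.0531,  0.0386])]
0.09 seat [0.6077 0.0962] jaw [array([0.0415, 0.0367]), array([ 0.0407, -0.0259])] back [array([0.0295, 0.0447]), array([-0.0522,  0.0384])]
0.11 seat [0.6075 0.0974] jaw [array([0.0423, 0.0347]), array([ 0.0403, -0.0279])] back [array([0.0305, 0.0429]), array([-0.0513,  0.0383])]
0.13 seat [0.6072 0.0985] jaw [array([0.0431, 0.0326]), array([ 0.0398, -0.0299])] back [array([0.0314, 0.0411]), array([-0.0505,  0.0381])]
215 [133, 162]
225 [135, 163]
235 [137, 164]
240 [138, 165]
244 [138, 164]
247 [140, 162]
250 [138, 157]
```

View pics/crop2.png

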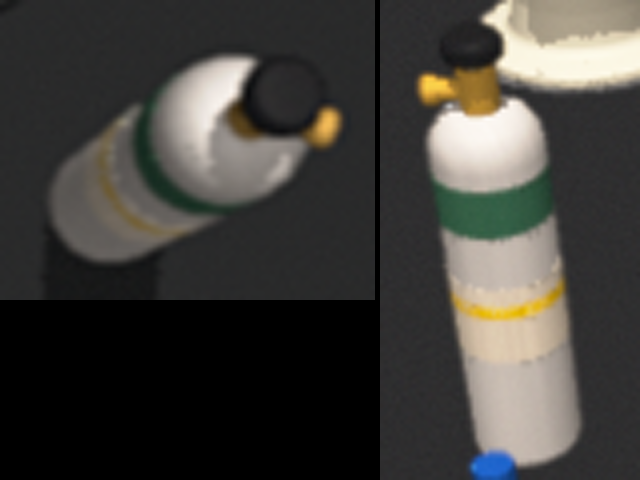

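The zoom shows the cylinder's black hand knob at crop (287,95) in the top view and (471,42) in the scene view. The foot's bottom edge is at about (531,465) in the scene crop.

```bash
cat >> h.py <<'E'
from scipy.spatial.transform import Rotation as Ro
YAW=.11; SEAT=np.array([.6075,.0974]); RS=np.array([[np.cos(YAW),-np.sin(YAW)],[np.sin(YAW),np.cos(YAW)]])
def s2w(p): return SEAT+RS@np.array(p)
def w2s(p): return RS.T@(np.array(p)[:2]-SEAT)
def tilt(head,th,flip=1):
    h=np.array([np.cos(head),np.sin(head),0]); z=h*np.sin(th)-np.array([0,0,np.cos(th)])
    y=flip*np.cross([0,0,1],h); return Ro.from_matrix(np.stack([np.cross(y,z),y,z],1))
def rel(p,R,p0=None,R0=None):
    s=telemetry.observe()
    if p0 is None: p0=s['position']; R0=Ro.from_rotvec(s['ee_rot'])
    return np.r_[R0.inv().apply(np.array(p)-p0)*100, np.degrees((R0.inv()*R).as_rotvec())].round(2).tolist()
E
python3 - <<'E'
from h import *
import pickle
D=pickle.load(open('c0.pkl','rb'));T=D['top'];S=D['scene']
o1,d1=ray(T,335+287/5-.4,170+95/5-.4);o2,d2=ray(S,115+91/4-.4,135+42/4-.4)
k=np.linalg.lstsq(np.stack([d1,-d2],1),o2-o1,rcond=None)[0]
p,q=o1+k[0]*d1,o2+k[1]*d2;c=(p+q)/2;print('cyl top',c,np.linalg.norm(p-q),'seat frame',w2s(c))
f=onz(S,115+151/4-.4,135+465/4-.4,0);v=f[:2]-np.array(o2)[:2];print('foot centre',f[:2]+.035*v/np.linalg.norm(v))
print('tape',w2s([.7075,-.1765]),'bottle',w2s([.745,-.311]))
st=telemetry.observe();R0=Ro.from_rotvec(st['ee_rot']);print(R0.as_matrix().round(2).tolist())
for f in(1,-1):print(f,np.degrees((R0.inv()*tilt(1.3,1.05,f)).as_rotvec()).round(1))
print('above', rel([.42,.30,.40],R0), rel([.42,-.30,.40],R0))
E
```

```text
cyl top [ 0.53866295 -0.23676594  0.29420951] 0.0002788648003996963 seat frame [-0.10510517 -0.32458946]
foot centre [ 0.53726797 -0.23770211]
tape [ 0.06932733 -0.28322241] bottle [ 0.09183551 -0.42102619]
[[0.92, -0.39, -0.0], [-0.39, -0.92, -0.0], [0.0, 0.0, -1.0]]
1 [ 43.1 -49.1  74.2]
-1 [ 50.7  44.5 -87.4]
above [26.97, 18.47, -16.71, 0.0, 0.0, 0.0] [50.39, 73.71, -16.59, 0.0, 0.0, 0.0]
```

Call:
servo_tool([
  [[4,3,-5,0,0,0,0.65],[8,6,-8,0,0,0,0.65],[12,9,-12,0,0,0,0.65],[16,11.5,-14,0,0,0,0.65],[20,14.5,-16,0,0,0,0.65],[24,17,-16.6,0,0,0,0.65],[27,20,-16.6,0,0,0,0.65],[29,24,-16.6,0,0,0,0.65],[31,28,-16.6,0,0,0,0.65],[33,32,-16.6,0,0,0,0.65]],
])

```text
t: 1.1
position: [0.4214, 0.1661, 0.3991]
ee_rot: [3.078, -0.625, -0.001]
force: [1.2, -0.4, -0.4]
finger_gap: 0.0311
```

Run:
```python
from h import *
s=telemetry.observe();print(s['t'],s['position'],s['qpos'].round(2),s['finger_gap'])
R0=Ro.from_rotvec(s['ee_rot']);print(rel([.42,-.38,.40],R0))
```

```text
1.1 [0.42139066 0.16606358 0.39911935] [ 0.74  0.01 -0.07 -0.   -1.5   0.43] 0.031098570639517056
[21.18, 50.33, -0.07, 0.0, 0.0, 0.0]
```

Call:
servo_tool([
  [[2,5,0,0,0,0,0.65],[4,10,0,0,0,0,0.65],[6,14.5,0,0,0,0,0.65],[8,19,0,0,0,0,0.65],[10,23.5,0,0,0,0,0.65],[12,28,0,0,0,0,0.65],[14,33,0,0,0,0,0.65],[16,38,0,0,0,0,0.65],[18.5,43,0,0,0,0,0.65],[20.5,47,0,0,0,0,0.65]],
])

```text
t: 2.1
position: [0.4254, -0.3338, 0.3992]
ee_rot: [-3.078, 0.626, 0.0]
force: [2.0, 1.3, 1.1]
finger_gap: 0.0306
```

Run:
```python
from h import *
s=telemetry.observe();print(s['t'],s['position'],s['qpos'].round(2))
R0=Ro.from_rotvec(s['ee_rot']);
h=1.20; hv=np.array([np.cos(h),np.sin(h)])
print('standoff', .5387-.12*hv[0], -.2365-.12*hv[1])
for f in(1,-1):
  for h in(1.2,): print(f,rel([.48,-.40,.40],tilt(h,1.05,f)))
```

```text
2.1 [ 0.42539649 -0.33375155  0.39919471] [-0.37  0.17  0.12 -0.   -1.52  1.54]
standoff 0.49521706946279914 -0.34834469031606713
1 [7.61, 3.97, -0.08, 45.95, -47.35, 79.34]
-1 [7.61, 3.97, -0.08, 47.71, 46.3, -82.43]
```

Call:
servo_tool([
  [[1,0.5,0,3.5,-3.5,6,0.65],[2,1,0,7,-7,12,0.65],[3,1.5,0,10.5,-10.5,18,0.65],[4,2,0,14,-14,24,0.65],[5,2.5,0,17.5,-18,30,0.65],[6,3,0,21,-21.5,36,0.65],[6.5,3.5,0,24.5,-25,42,0.65],[7,4,0,28,-28.5,48,0.65],[7.5,4,0,31,-32,54,0.65],[7.5,4,0,34.5,-35.5,59.5,0.65]],
])

```text
t: 3.1
position: [0.4803, -0.3983, 0.3979]
ee_rot: [-1.743, 1.64, 0.594]
force: [-0.1, -0.0, 0.4]
finger_gap: 0.0306
```

Run:
```python
from h import *
s=telemetry.observe();print(s['t'],s['position'],s['qpos'].round(2))
R0=Ro.from_rotvec(s['ee_rot']);print(R0.as_matrix().round(2).tolist())
print(rel([.48,-.40,.40],tilt(1.2,1.05)),rel([.48,-.40,.20],tilt(1.2,1.05)))
```

```text
3.1 [ 0.4802851  -0.39831711  0.39794839] [-0.79  0.59  0.78 -0.79 -2.16  0.53]
[[0.11, -0.99, 0.11], [-0.69, 0.01, 0.73], [-0.72, -0.16, -0.68]]
[-0.04, -0.01, -0.26, 11.41, -11.61, 19.56] [14.35, 3.13, 13.27, 11.41, -11.61, 19.56]
```

Call:
servo_tool([
  [[0,0,0,3.8,-3.9,6.5,0.65],[0,0,0,7.6,-7.7,13,0.65],[0,0,0,11.4,-11.6,19.5,0.65],[3.5,0.8,3.3,11.4,-11.6,19.5,0.65],[7,1.6,6.6,11.4,-11.6,19.5,0.65],[10.5,2.4,10,11.4,-11.6,19.5,0.65],[14.3,3.1,13.3,11.4,-11.6,19.5,0.65],[14.3,3.1,13.3,11.4,-11.6,19.5,0.65]],
])

```text
t: 3.9
position: [0.4784, -0.3973, 0.1935]
ee_rot: [-1.225, 1.794, 0.727]
force: [-1.7, 0.4, -1.0]
finger_gap: 0.0305
```

Run:
```python
from h import *
s=telemetry.observe();print(s['t'],s['position'],s['qpos'].round(2))
R=tilt(1.2,1.05);print(Ro.from_rotvec(s['ee_rot']).as_matrix().round(2).tolist())
hv=np.array([np.cos(1.2),np.sin(1.2)])
# tip 11mm ahead of TCP; wanted tip z .026; TCP z=.026+.0055
for d in(.10,.06,.04): 
    p=np.r_[np.array([.5387,-.2365])-hv*d,.0315];print(d,p.round(3),rel(p,R))
```

```text
3.9 [ 0.47842406 -0.39727609  0.19351279] [-0.89  0.72  0.42 -0.9  -1.85  0.53]
[[-0.19, -0.93, 0.31], [-0.46, 0.36, 0.81], [-0.87, 0.01, -0.49]]
0.1 [ 0.502 -0.33   0.032] [10.57, 0.01, 14.22, 0.5, 0.34, -0.42]
0.06 [ 0.517 -0.292  0.032] [8.6, -0.01, 17.7, 0.5, 0.34, -0.42]
0.04 [ 0.524 -0.274  0.032] [7.62, -0.02, 19.44, 0.5, 0.34, -0.42]
```

Call:
servo_tool([
  [[4,0,2.3,0,0,0,0.65],[8,0,4.5,0,0,0,0.65],[11,0,6.2,0,0,0,0.65],[14,0,8,0,0,0,0.65],[12.5,0,10.7,0,0,0,0.65],[10.6,0,14.2,0,0,0,0.65],[9.6,0,16,0,0,0,0.65],[8.6,0,17.7,0,0,0,0.65],[8.6,0,17.7,0,0,0,0.65]],
])

```text
t: 4.8
position: [0.5218, -0.2958, 0.0406]
ee_rot: [-1.24, 1.791, 0.706]
force: [0.4, 0.0, 0.9]
finger_gap: 0.0305
```

Run:
```python
from h import *
s=telemetry.observe();print(s['t'],s['position'],s['qpos'].round(2),s['force'])
a=snap('scene','s1.png')['image'];t=snap('top','t1.png')['image']
a=cv2.resize(a[130:290,80:280],(400,320));t=cv2.resize(t[120:320,260:460],(400,400))
m=np.zeros((400,800,3),np.uint8);m[:320,:400]=a;m[:,400:]=t;cv2.imwrite('pics/v1.png',m[:,:,::-1])
```

```text
4.8 [ 0.52177055 -0.2958213   0.04063438] [-0.75  0.83  0.19 -0.93 -1.53  0.74] [0.44037281 0.03440451 0.86229141]
```

View pics/v1.png

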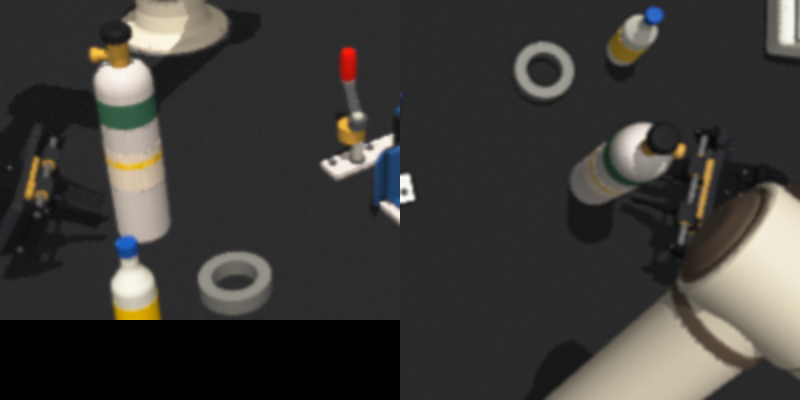

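The gripper sits squarely behind the cylinder, low down, with the tape and bottle clear. The TCP is 9 mm higher than I want, so I'll lower it and then push diagonally.

Run:
```python
from h import *
c=np.array([.5387,-.2365]);W=s2w([-.004,-.13]);h=np.arctan2(*(W-c)[::-1]);L=np.linalg.norm(W-c);print('head',h,'L',L,W)
hv=np.array([np.cos(h),np.sin(h)]);R=tilt(h,1.05)
for k in(-.012,0,.03,.06,.09,L): print(round(k,3),rel(np.r_[c+hv*(k-.046),.0315],R))
```

```text
head 1.2013257516088387 L 0.21902681644915326 [ 0.61779535 -0.03225341]
-0.012 [0.41, 0.55, 0.93, -0.01, -0.31, 0.48]
0 [-0.19, 0.54, 1.97, -0.01, -0.31, 0.48]
0.03 [-1.7, 0.53, 4.56, -0.01, -0.31, 0.48]
0.06 [-3.2, 0.52, 7.15, -0.01, -0.31, 0.48]
0.09 [-4.71, 0.51, 9.75, -0.01, -0.31, 0.48]
0.219 [-11.19, 0.46, 20.91, -0.01, -0.31, 0.48]
```

Call:
servo_tool([
  [[0.7,0.5,0.4,0,0,0,0.65],[0.4,0.5,0.9,0,0,0,0.65],[0.1,0.5,1.5,0,0,0,0.65],[-0.2,0.5,2,0,0,0,0.65],[-0.6,0.5,2.7,0,0,0,0.65],[-1.0,0.5,3.4,0,0,0,0.65],[-1.4,0.5,4.1,0,0,0,0.65],[-1.8,0.5,4.8,0,0,0,0.65],[-2.3,0.5,5.6,0,0,0,0.65],[-2.7,0.5,6.3,0,0,0,0.65]],
])

```text
t: 5.9
position: [0.5403, -0.2311, 0.0303]
ee_rot: [-1.237, 1.793, 0.707]
force: [0.1, -2.8, -0.5]
finger_gap: 0.0303
```

```bash
cat >> h.py <<'E'
def cylpos(tag):
    # foot centre from the scene view (silhouette midline) and green-band axis from both views
    S=camera('scene');T=camera('top');out=[]
    for c in(S,T):
        h=cv2.cvtColor(c['image'],cv2.COLOR_RGB2HSV); m=cv2.inRange(h,(70,80,30),(90,255,255))
        k,_,st,ce=cv2.connectedComponentsWithStats(m); i=1+np.argmax(st[1:,4]); out.append(ce[i])
    cv2.imwrite(f'pics/{tag}.png',np.hstack([S['image'],T['image']])[:,:,::-1])
    # green band visible centroid: known band height from first look, shift by same offset
    return out,onz(S,*out[0],GZ)[:2]
GZ=.2
E
python3 - <<'E'
from h import *
import pickle
D=pickle.load(open('c0.pkl','rb'));S=D['scene']
# calibrate band: project axis points in scene to find height whose row matches green centroid
for z in(.17,.18,.19,.20,.21): print(z,proj(S,[.5387,-.2367,z]).round(1),onz(S,143.4,187.1,z).round(4))
s=telemetry.observe();print(s['t'],s['position'],s['force'])
o,p=cylpos('p2');print(o)
for z in(.18,.19,.2):print(z,onz(S,*o[0],z).round(4)-onz(S,143.4,187.1,z).round(4))
E
```

```text
0.17 [144.  189.7] [ 0.5263 -0.2341  0.17  ]
0.18 [143.5 186.3] [ 0.5423 -0.238   0.18  ]
0.19 [142.9 182.9] [ 0.5583 -0.2418  0.19  ]
0.2 [142.4 179.4] [ 0.5743 -0.2457  0.2   ]
0.21 [141.9 175.9] [ 0.5903 -0.2495  0.21  ]
5.9 [ 0.54028772 -0.23112428  0.0303384 ] [ 0.12856504 -2.8021885  -0.51488023]
[array([163.65591398, 185.80645161]), array([348.06382979, 199.91489362])]
0.18 [0.0176 0.0461 0.    ]
0.19 [0.0173 0.0453 0.    ]
0.2 [0.017  0.0447 0.    ]
```

Run:
```python
from h import *
c=np.array([.556,-.191]);W=s2w([-.004,-.13]);h=np.arctan2(*(W-c)[::-1]);L=np.linalg.norm(W-c);print('head',h,'L',L)
hv=np.array([np.cos(h),np.sin(h)]);R=tilt(1.2,1.05)
for k in(0,.1,L): print(round(k,3),rel(np.r_[c+hv*(k)-.0435*np.array([np.cos(1.2),np.sin(1.2)]),.0305],R))
```

```text
head 1.1995736627896456 L 0.17035007188426754
0 [0.09, -0.02, -0.1, 0.16, -0.12, 0.41]
0.1 [-4.91, -0.09, 8.56, 0.16, -0.12, 0.41]
0.17 [-8.42, -0.13, 14.66, 0.16, -0.12, 0.41]
```

Call:
servo_tool([
  [[-0.5,0,0.9,0,0,0,0.65],[-1,0,1.7,0,0,0,0.65],[-1.5,0,2.6,0,0,0,0.65],[-2,0,3.5,0,0,0,0.65],[-2.5,0,4.3,0,0,0,0.65],[-3,0,5.2,0,0,0,0.65],[-3.5,-0.1,6.1,0,0,0,0.65],[-4,-0.1,6.9,0,0,0,0.65],[-4.5,-0.1,7.8,0,0,0,0.65],[-5,-0.1,8.7,0,0,0,0.65]],
])

```text
t: 7.0
position: [0.5772, -0.138, 0.0302]
ee_rot: [-1.237, 1.793, 0.707]
force: [-1.3, -3.3, 0.3]
finger_gap: 0.0304
```

Call:
servo_tool([
  [[-0.5,0,0.9,0,0,0,0.65],[-1,0,1.7,0,0,0,0.65],[-1.5,0,2.6,0,0,0,0.65],[-2,0,3.5,0,0,0,0.65],[-2.5,0,4.3,0,0,0,0.65],[-2.8,0,4.9,0,0,0,0.65],[-2.8,0,4.9,0,0,0,0.65]],
])

```text
t: 7.7
position: [0.5974, -0.0847, 0.0301]
ee_rot: [-1.237, 1.792, 0.708]
force: [-0.4, -1.7, 0.2]
finger_gap: 0.0307
```

Run:
```python
from h import *
s=telemetry.observe();print(s['t'],s['position'],s['force'],s['qpos'].round(2))
o,p=cylpos('p3');S=camera('scene')
c=onz(S,*o[0],.178)[:2]-onz(S,143.4,187.1,.178)[:2]+[.5387,-.2367];print(o,'cyl',c,w2s(c),c-s['position'][:2])
m=cv2.imread('pics/p3.png');m=np.hstack([m[120:300,100:400],m[120:300,512+160:512+420]]);cv2.imwrite('pics/v3.png',cv2.resize(m,None,fx=1.4,fy=1.4))
```

```text
7.7 [ 0.59744183 -0.08473627  0.03008356] [-0.44668047 -1.69499361  0.19260188] [-0.45  0.76  0.   -1.12 -1.28  0.72]
[array([226.84528302, 182.07169811]), array([293.03030303, 184.87878788])] cyl [ 0.61417011 -0.04331682] [-0.00881786 -0.14059857] [0.01672827 0.04141945]
```

View pics/v3.png

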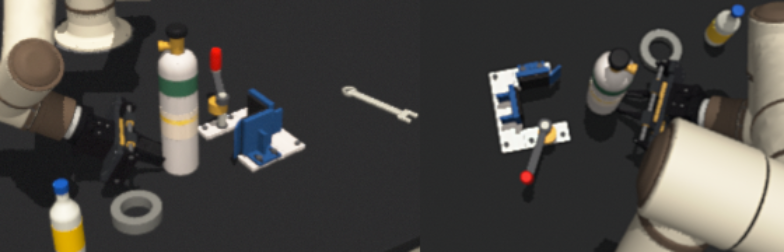

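The cylinder is upright in the cradle, just in front of the bracket mouth at seat (-9,-141) mm, with tape, bottle and spanner undisturbed. Next I'll back off a little, turn to the way-in heading and push straight in.

Run:
```python
from h import *
c=np.array([.6142,-.0433])
hd=lambda h:np.array([np.cos(h),np.sin(h)])
print(rel(np.r_[c-.06*hd(1.2),.0305],tilt(1.2,1.05)))
for h in(1.3,1.4,1.5,1.6,1.68): print(h,rel(np.r_[c-.06*hd(h),.0305],tilt(h,1.05)))
g=s2w([-.004,-.1406]);print(rel(np.r_[g-.06*hd(1.68),.0305],tilt(1.68,1.05)))
```

```text
[0.66, -0.06, -1.3, 0.1, -0.16, 0.36]
1.3 [0.65, -0.66, -1.27, -4.86, -0.18, -2.5]
1.4 [0.61, -1.25, -1.19, -9.83, -0.19, -5.36]
1.5 [0.54, -1.84, -1.07, -14.79, -0.2, -8.22]
1.6 [0.44, -2.4, -0.89, -19.76, -0.21, -11.08]
1.68 [0.34, -2.84, -0.71, -23.73, -0.22, -13.36]
[0.23, -3.26, -0.52, -23.73, -0.22, -13.36]
```

Call:
servo_tool([
  [[0.6,0,-1.3,0,0,0,0.65],[0.6,-0.7,-1.3,-4.8,0,-2.6,0.65],[0.6,-1.3,-1.2,-9.8,0,-5.4,0.65],[0.5,-1.9,-1.1,-14.8,-0.2,-8.2,0.65],[0.4,-2.5,-0.9,-19.8,-0.2,-11,0.65],[0.2,-3.2,-0.6,-23.7,-0.2,-13.3,0.65],[0.2,-3.2,-0.6,-23.7,-0.2,-13.3,0.65],[0.2,-3.2,-0.6,-23.7,-0.2,-13.3,0.65]],
])

```text
t: 8.65
position: [0.6242, -0.1037, 0.0307]
ee_rot: [-1.68, 1.511, 0.974]
force: [-0.1, -0.4, 0.3]
finger_gap: 0.0306
```

Run:
```python
from h import *
s=telemetry.observe();print(s['t'],s['position'],w2s(s['position']),s['force'],s['qpos'].round(2))
h=np.array([np.cos(1.68),np.sin(1.68)]);R=tilt(1.68,1.05)
for y in(-.1406,-.09,-.04,-.01,0): print(y,rel(np.r_[s2w([-.004,y])-.0435*h,.0305],R))
```

```text
8.65 [ 0.62422406 -0.10368233  0.03067365] [-0.0054515  -0.20170295] [-0.07939667 -0.36241952  0.31391079] [-0.37  0.91  0.35 -0.88 -1.64  0.71]
-0.1406 [-0.86, -0.14, 1.54, -0.06, -0.04, -0.16]
-0.09 [-3.38, -0.12, 5.92, -0.06, -0.04, -0.16]
-0.04 [-5.87, -0.1, 10.26, -0.06, -0.04, -0.16]
-0.01 [-7.37, -0.1, 12.86, -0.06, -0.04, -0.16]
0 [-7.87, -0.09, 13.73, -0.06, -0.04, -0.16]
```

Pushing in to about y = -35 mm.

Call:
servo_tool([
  [[-0.5,-0.1,0.8,0,0,0,0.65],[-0.9,-0.1,1.6,0,0,0,0.65],[-1.4,-0.1,2.5,0,0,0,0.65],[-2,-0.1,3.5,0,0,0,0.65],[-2.6,-0.1,4.5,0,0,0,0.65],[-3.2,-0.1,5.6,0,0,0,0.65],[-3.8,-0.1,6.6,0,0,0,0.65],[-4.4,-0.1,7.7,0,0,0,0.65],[-5,-0.1,8.7,0,0,0,0.65],[-5.5,-0.1,9.6,0,0,0,0.65]],
])

```text
t: 9.65
position: [0.6137, 0.0079, 0.0312]
ee_rot: [-1.682, 1.509, 0.973]
force: [0.9, -5.8, 2.3]
finger_gap: 0.0304
```

Run:
```python
from h import *
s=telemetry.observe();print(s['t'],s['position'],w2s(s['position']),s['force'])
o,p=cylpos('p4');S=camera('scene')
c=onz(S,*o[0],.178)[:2]-onz(S,143.4,187.1,.178)[:2]+[.5387,-.2367];print('cyl',c,w2s(c),'d',w2s(c)-w2s(s['position']))
m=cv2.imread('pics/p4.png');m=np.hstack([m[110:230,180:340],m[130:250,512+180:512+340]]);cv2.imwrite('pics/v4.png',cv2.resize(m,None,fx=2.5,fy=2.5,interpolation=cv2.INTER_CUBIC))
h=np.array([np.cos(1.68),np.sin(1.68)]);R=tilt(1.68,1.05)
for y in(-.03,-.01,0,.01): print(y,rel(np.r_[s2w([-.004,y])-.0435*h,.0305],R))
```

```text
9.65 [0.61370177 0.00793954 0.03120799] [-0.00365653 -0.08960059] [ 0.86898608 -5.77979158  2.30960481]
cyl [0.60832984 0.05115484] [-0.00425189 -0.04605676] d [-0.00059536  0.04354382]
-0.03 [-0.72, 0.02, 1.39, 0.03, 0.0, -0.06]
-0.01 [-1.72, 0.02, 3.13, 0.03, 0.0, -0.06]
0 [-2.22, 0.02, 4.0, 0.03, 0.0, -0.06]
0.01 [-2.72, 0.03, 4.86, 0.03, 0.0, -0.06]
```

View pics/v4.png

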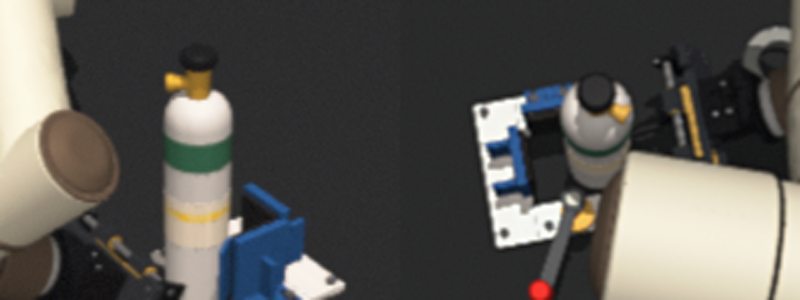

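The cylinder is upright and entering the mouth at seat (-4,-46) mm. The wrist's brown cap, at (208,166) in the scene and about (276,222) in the top view, seems to come near the knob, so I'll check its height and the remaining distance.

Run:
```python
from h import *
S=camera('scene');T=camera('top')
for u2,u1 in(((207,165),(256+20,222)),((207,165),(250+20,215))):
    o1,d1=ray(T,*u1);o2,d2=ray(S,*u2)
    k=np.linalg.lstsq(np.stack([d1,-d2],1),o2-o1,rcond=None)[0]
    p,q=o1+k[0]*d1,o2+k[1]*d2;print((p+q)/2,np.linalg.norm(p-q))
s=telemetry.observe();print(s['position'],s['force'])
```

```text
[ 0.48713192 -0.01050392  0.15652027] 0.060613333968042
[ 0.5015325  -0.0055192   0.16396418] 0.08072554723918421
[0.61350983 0.00750269 0.03086911] [ 0.03136433  0.04870909 -0.59080709]
```

Call:
servo_tool([
  [[-0.4,0,0.7,0,0,0,0.65],[-0.7,0,1.3,0,0,0,0.65],[-1,0,1.8,0,0,0,0.65],[-1.3,0,2.3,0,0,0,0.65],[-1.5,0,2.7,0,0,0,0.65],[-1.7,0,3.1,0,0,0,0.65],[-1.7,0,3.1,0,0,0,0.65]],
])

```text
t: 10.6
position: [0.6099, 0.0427, 0.0305]
ee_rot: [-1.681, 1.509, 0.974]
force: [1.1, -2.3, 1.2]
finger_gap: 0.0305
```

Run:
```python
from h import *
s=telemetry.observe();print(s['t'],s['position'],w2s(s['position']),s['force'])
o,p=cylpos('p5');S=camera('scene')
c=onz(S,*o[0],.178)[:2]-onz(S,143.4,187.1,.178)[:2]+[.5387,-.2367];print('cyl',c,w2s(c))
m=cv2.imread('pics/p5.png');m=np.hstack([m[110:230,180:340],m[130:250,512+180:512+340]]);cv2.imwrite('pics/v5.png',cv2.resize(m,None,fx=2.5,fy=2.5,interpolation=cv2.INTER_CUBIC))
```

```text
10.6 [0.60988353 0.04273887 0.03051079] [-0.00363148 -0.05459242] [ 1.13356442 -2.31642737  1.19149626]
cyl [0.60511398 0.08855503] [-0.00334259 -0.00852958]
```

View pics/v5.png

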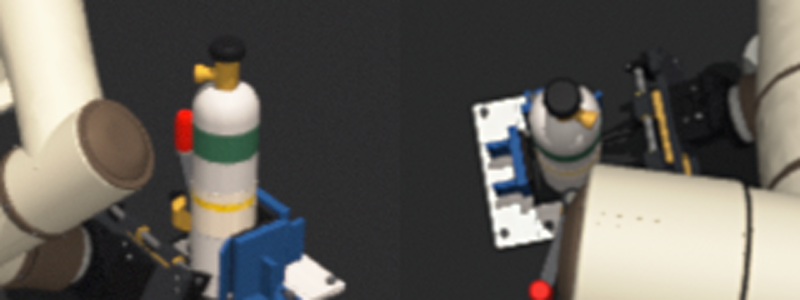

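The cylinder is nearly home at seat (-3,-9) mm. The knob hasn't moved and the wrist passes just beside it. I'll creep in the last centimetre and watch the force.

Call:
servo_tool([
  [[-0.1,0,0.3,0,0,0,0.65],[-0.2,0,0.4,0,0,0,0.65],[-0.3,0,0.5,0,0,0,0.65],[-0.3,0,0.6,0,0,0,0.65],[-0.4,0,0.7,0,0,0,0.65],[-0.4,0,0.8,0,0,0,0.65],[-0.4,0,0.8,0,0,0,0.65]],
])

```text
t: 11.45
position: [0.6091, 0.0508, 0.0301]
ee_rot: [-1.681, 1.509, 0.973]
force: [0.5, -4.3, 2.2]
finger_gap: 0.0304
```

```bash
cat > q.py <<'E'
from h import *
s=telemetry.observe();print(s['t'],s['position'],w2s(s['position']),s['force'])
o,p=cylpos('px');S=camera('scene')
c=onz(S,*o[0],.178)[:2]-onz(S,143.4,187.1,.178)[:2]+[.5387,-.2367];print('cyl',c,w2s(c))
E
python3 q.py
```

```text
11.45 [0.60914091 0.05080365 0.03007507] [-0.00348427 -0.04649486] [ 0.48710131 -4.319472    2.17994304]
cyl [0.60353473 0.0960949 ] [-0.00408457 -0.00086191]
```

Call:
servo_tool([
  [[-0.1,0,0.2,0,0,0,0.65],[-0.2,0,0.3,0,0,0,0.65],[-0.2,0,0.4,0,0,0,0.65],[-0.3,0,0.5,0,0,0,0.65],[-0.3,0,0.5,0,0,0,0.65]],
])

```text
t: 12.1
position: [0.6089, 0.0542, 0.03]
ee_rot: [-1.684, 1.511, 0.969]
force: [-0.1, -11.7, 3.8]
finger_gap: 0.0306
```

```bash
python3 q.py
```

```text
12.1 [0.60889557 0.05417612 0.03004186] [-0.00335791 -0.04311584] [ -0.11594204 -11.66960259   3.77405172]
cyl [0.60313178 0.09806536] [-0.00426878  0.00114088]
```

The cylinder is home: about 12 N against the back pad, at seat (-4,+1) mm. I'll retreat straight back and then lift.

Call:
servo_tool([
  [[0.5,0,-0.9,0,0,0,0.65],[1,0,-1.8,0,0,0,0.65],[2,0,-3.5,0,0,0,0.65],[3,0,-5.2,0,0,0,0.65],[4.5,0,-7.8,0,0,0,0.65],[6,0,-10.4,0,0,0,0.65],[3,0,-12.5,0,0,0,0.8],[-1,0,-14.5,0,0,0,1],[-5,0,-17,0,0,0,1],[-9,0,-19.4,0,0,0,1]],
])

```text
t: 13.25
position: [0.6216, -0.0675, 0.2059]
ee_rot: [-1.68, 1.511, 0.974]
force: [-0.1, -0.6, 0.6]
finger_gap: 0.0068
```

```bash
python3 q.py
python3 - <<'E'
from h import *
s=telemetry.observe();print(s['qpos'].round(2),s['finger_gap'])
p0=s['position'];R0=Ro.from_rotvec(s['ee_rot'])
piv=np.array([.5484,.0858]);
# red knob again
c=camera('top');h=cv2.cvtColor(c['image'],cv2.COLOR_RGB2HSV);m=cv2.inRange(h,(0,170,110),(6,255,255));k,_,st,ce=cv2.connectedComponentsWithStats(m)
print('red',[(ce[i].round(1).tolist(),int(st[i][4])) for i in range(1,k)])
Rv=tilt(1.68,0);print('R vert',rel([.50,-.10,.36],Rv))
Rt=Ro.from_matrix(np.array([[-.933,.36,0],[.36,.933,0],[0,0,-1]]).T@np.eye(3)) if 0 else None
phi=2.77;t=np.array([-np.sin(phi),np.cos(phi),0]);y=-t;z=np.array([0,0,-1.]);Rt=Ro.from_matrix(np.stack([np.cross(y,z),y,z],1))
print('from vert',rel([.42,.12,.36],Rt,np.array([.50,-.10,.36]),Rv))
E
```

```text
13.25 [ 0.6215998  -0.06752379  0.20586336] [-0.00409047 -0.16547486] [-0.09457846 -0.61279436  0.55884674]
cyl [0.60309375 0.09786048] [-0.00432907  0.00094141]
[-0.33  0.67  0.38 -0.93 -1.77  0.49] 0.001448729458820894
red [([235.7, 246.1], 64)]
R vert [-12.37, 12.45, -9.39, -0.21, 59.99, -0.04]
from vert [-22.74, 5.55, 0.0, -0.0, -0.0, 117.55]
```

Call:
servo_tool([
  [[-4,2,-3,0,0,0,1],[-8,5,-6,0,5,0,1],[-11,8,-8.5,0,13,0,1],[-12.4,11,-9.4,0,21,0,1],[-12.4,12.4,-9.4,0,29,0,1],[-12.4,12.4,-9.4,0,37,0,1],[-12.4,12.4,-9.4,0,45,0,1],[-12.4,12.4,-9.4,0,53,0,1],[-12.4,12.4,-9.4,0,60,0,1],[-12.4,12.4,-9.4,0,60,0,1]],
])

```text
t: 14.45
position: [0.4995, -0.0972, 0.3571]
ee_rot: [2.34, -2.09, -0.006]
force: [-0.1, 0.4, -1.4]
finger_gap: 0.0003
```

```bash
cat >> h.py <<'E'
PIV=np.array([.5484,.0858])
def knobpose(phi,back,z,yaw=None):
    """tool down, y = -tangent at lever angle phi (world), TCP 'back' m behind the knob centre"""
    a=phi if yaw is None else yaw
    t=np.array([-np.sin(phi),np.cos(phi)]); ta=np.array([-np.sin(a),np.cos(a),0]); zz=np.array([0,0,-1.])
    k=PIV+.11*np.array([np.cos(phi),np.sin(phi)])-back*t
    return np.r_[k,z],Ro.from_matrix(np.stack([np.cross(-ta,zz),-ta,zz],1))
E
python3 - <<'E'
from h import *
s=telemetry.observe();print(s['t'],s['position'],s['qpos'].round(2))
print(rel(*knobpose(2.77,.05,.36)))
E
```

```text
14.45 [ 0.49948458 -0.09715417  0.35706962] [ 0.13  0.12 -0.04  0.   -1.41 -0.01]
[-27.18, 0.49, -0.3, 0.19, -0.35, 117.75]
```

Call:
servo_tool([
  [[-2,0,0,0,0,8.4,1],[-4,0,0,0,0,16.8,1],[-6,0,0,0,0,25.2,1],[-8,0,0,0,0,33.6,1],[-10,0,0,0,0,42,1],[-12,0,0,0,0,50.4,1],[-14,0,0,0,0,58.8,1],[-16,0,0,0,0,67.2,1],[-18,0,0,0,0,75.6,1],[-20,0,0,0,0,84,1]],
])

```text
t: 15.45
position: [0.4792, 0.1001, 0.3579]
ee_rot: [0.321, -3.12, -0.003]
force: [0.2, -0.1, -0.7]
finger_gap: 0.0002
```

Run:
```python
from h import *
s=telemetry.observe();print(s['t'],s['position'],s['qpos'].round(2))
print(rel(*knobpose(2.77,.05,.36)),rel(*knobpose(2.77,.05,.108)))
```

```text
15.45 [0.47921543 0.10014508 0.35788796] [ 0.54  0.09 -0.08 -0.   -1.41 -1.9 ]
[0.01, 7.38, -0.19, 0.06, -0.29, 33.04] [-0.1, 7.32, 25.01, 0.06, -0.29, 33.04]
```

Call:
servo_tool([
  [[0,2,0,0,0,8.3,1],[0,4,0,0,0,16.6,1],[0,6,0,0,0,25,1],[0,7.4,0,0,0,33,1],[0,7.4,4.5,0,0,33,1],[0,7.4,9,0,0,33,1],[0,7.4,13.5,0,0,33,1],[0,7.4,18,0,0,33,1],[0,7.4,22,0,0,33,1],[0,7.4,25,0,0,33,1]],
])

```text
t: 16.45
position: [0.4622, 0.1707, 0.1056]
ee_rot: [-0.571, -3.083, 0.004]
force: [0.9, 0.9, 0.2]
finger_gap: 0.0001
```

```bash
cat > k.py <<'E'
from h import *
import sys
phis=[float(x) for x in sys.argv[2:]];b=float(sys.argv[1])
s=telemetry.observe();p=s['position'];d=p[:2]-PIV
print(s['t'],p.round(4),'r',np.linalg.norm(d).round(4),'ang',(np.arctan2(d[1],d[0])%6.283).round(3),s['force'].round(1),s['qpos'].round(2))
for f in phis: print(f,rel(*knobpose(f,b,.108)))
c=camera('top');h=cv2.cvtColor(c['image'],cv2.COLOR_RGB2HSV);m=cv2.inRange(h,(0,170,110),(6,255,255));k,_,st,ce=cv2.connectedComponentsWithStats(m)
for i in range(1,k):
    if st[i][4]>12:
        w=onz(c,*ce[i],.128)[:2]; e=w-PIV; print('knob',w.round(4),int(st[i][4]),'phi',(np.arctan2(e[1],e[0])%6.283).round(3),'seat',(np.arctan2(e[1],e[0])%6.283-YAW).round(3),np.linalg.norm(e).round(4))
E
python3 k.py .0275 2.77 2.9 3.1 3.3 3.5
```

```text
16.45 [0.4622 0.1707 0.1056] r 0.121 ang 2.364 [0.9 0.9 0.2] [ 0.68  0.31 -0.48 -0.   -0.79 -2.62]
2.77 [-0.1, -2.03, -0.23, -0.2, -0.33, 0.3]
2.9 [0.17, -3.48, -0.22, -0.18, -0.35, -7.15]
3.1 [0.22, -5.74, -0.22, -0.15, -0.36, -18.6]
3.3 [-0.19, -7.97, -0.21, -0.11, -0.38, -30.06]
3.5 [-1.03, -10.07, -0.21, -0.07, -0.39, -41.52]
```

Call:
servo_tool([
  [[0,-1,-0.2,0,0,0,1],[0,-2,-0.2,0,0,0,1],[0.1,-2.9,-0.2,0,0,-4,1],[0.2,-3.8,-0.2,0,0,-9,1],[0.2,-4.8,-0.2,0,0,-14,1],[0.2,-5.7,-0.2,0,0,-18.6,1],[0.1,-6.9,-0.2,0,0,-24.5,1],[-0.2,-8,-0.2,0,0,-30,1],[-0.6,-9,-0.2,0,0,-36,1],[-1,-10.1,-0.2,0,0,-41.5,1]],
])

```text
t: 17.5
position: [0.4374, 0.0745, 0.1136]
ee_rot: [-0.569, 3.086, 0.006]
force: [-0.1, 1.5, 0.6]
finger_gap: 0.0006
```

```bash
python3 k.py .0275 3.5 3.6 3.7 3.8 3.9 4.0 4.1 4.2; python3 q.py
```

```text
17.5 [0.4374 0.0745 0.1136] r 0.1116 ang 3.243 [-0.1  1.5  0.6] [ 0.54  0.21 -0.59 -0.   -0.76 -1.74]
3.5 [0.21, -0.08, 0.56, 0.18, 0.25, 0.35]
3.6 [0.44, -1.19, 0.56, 0.16, 0.26, -5.38]
3.7 [0.55, -2.32, 0.55, 0.15, 0.27, -11.11]
3.8 [0.55, -3.45, 0.55, 0.14, 0.27, -16.84]
3.9 [0.44, -4.58, 0.55, 0.12, 0.28, -22.57]
4.0 [0.22, -5.69, 0.55, 0.11, 0.29, -28.3]
4.1 [-0.12, -6.77, 0.54, 0.1, 0.29, -34.03]
4.2 [-0.56, -7.82, 0.54, 0.08, 0.3, -39.75]
17.55 [0.43714643 0.07327263 0.11354868] [-0.17197264 -0.00528043] [ 0.37259832 -1.33953582  0.18475555]
cyl [0.60296161 0.09787409] [-0.00445892  0.00096944]
```

Call:
servo_tool([
  [[0.3,-0.6,0.3,0,0,-2.5,1],[0.4,-1.2,0.5,0,0,-5.4,1],[0.5,-1.8,0.5,0,0,-8.5,1],[0.5,-2.3,0.5,0,0,-11,1],[0.5,-2.9,0.5,0,0,-14,1],[0.5,-3.5,0.5,0,0,-17,1],[0.4,-4.6,0.5,0,0,-22.5,1],[0.2,-5.7,0.5,0,0,-28,1]],
])

```text
t: 18.5
position: [0.4558, 0.0213, 0.1072]
ee_rot: [-1.299, 2.858, 0.003]
force: [-0.4, 1.7, 0.2]
finger_gap: 0.0004
```

```bash
python3 k.py .0275 4.0 4.1 4.2 4.3 4.4 4.5 4.6; python3 q.py;python3 - <<'E'
import cv2,numpy as np
m=cv2.imread('pics/px.png');m=np.hstack([m[110:240,180:340],m[130:260,512+180:512+340]]);cv2.imwrite('pics/v8.png',cv2.resize(m,None,fx=2.5,fy=2.5,interpolation=cv2.INTER_CUBIC))
E
```

```text
18.5 [0.4558 0.0213 0.1072] r 0.1129 ang 3.75 [-0.4  1.7  0.2] [ 0.4   0.24 -0.57 -0.   -0.76 -1.12]
4.0 [0.06, -0.04, -0.08, 0.05, 0.16, -0.31]
4.1 [0.27, -1.15, -0.08, 0.04, 0.16, -6.04]
4.2 [0.38, -2.28, -0.08, 0.03, 0.16, -11.77]
4.3 [0.36, -3.42, -0.08, 0.02, 0.16, -17.5]
4.4 [0.24, -4.54, -0.08, 0.01, 0.16, -23.23]
4.5 [0.0, -5.65, -0.08, 0.01, 0.16, -28.96]
4.6 [-0.34, -6.73, -0.08, -0.0, 0.16, -34.69]
18.55 [0.45665636 0.02044391 0.10722289] [-0.15838006 -0.05993162] [1.69263888 0.29375827 0.40077829]
cyl [0.60240414 0.09822998] [-0.00497395  0.00138438]
```

View pics/v8.png

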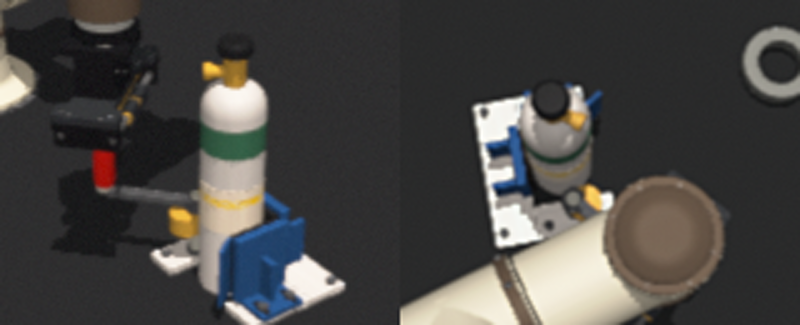

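The lever follows the pusher, with the knob at scene (221,177), and the cylinder is still untouched. I'll continue, slower as it nears bearing.

Call:
servo_tool([
  [[0.2,-0.6,0,0,0,-3,1],[0.3,-1.2,0,0,0,-6,1],[0.3,-1.7,0,0,0,-9,1],[0.4,-2.3,0,0,0,-12,1],[0.4,-2.9,0,0,0,-15,1],[0.4,-3.4,0,0,0,-17.5,1],[0.3,-3.9,0,0,0,-20,1],[0.2,-4.5,0,0,0,-23,1],[0.2,-4.5,0,0,0,-23,1]],
])

```text
t: 19.6
position: [0.4872, -0.0104, 0.1062]
ee_rot: [1.837, -2.548, -0.003]
force: [-0.6, -1.2, 0.2]
finger_gap: 0.0003
```

```bash
cat > f.py <<'E'
from h import *
S=camera('scene');h=cv2.cvtColor(S['image'],cv2.COLOR_RGB2HSV)
m=cv2.inRange(h,(0,170,110),(6,255,255));m[:,:180]=0;m[:140]=0
ys,xs=np.where(m)
if len(xs)>15:
    v=ys.max()+.5; u=xs[ys>=ys.max()-3].mean(); w=onz(S,u,v,.084)[:2]; o=ray(S,u,v)[0][:2]; n=(w-o)/np.linalg.norm(w-o); w=w+.0125*n
    e=w-PIV; print('knob scene',(round(u,1),v),w.round(4),'phi',(np.arctan2(e[1],e[0])%6.283).round(3),'r',np.linalg.norm(e).round(4),len(xs))
# force over several readings, in tangential/radial of the tool
E
python3 f.py; python3 k.py .0275 4.4 4.5 4.6 4.7 4.8 4.9; python3 q.py
```

```text
knob scene (np.float64(219.6), np.float64(192.5)) [ 0.5049 -0.0168] phi 4.311 r 0.1115 109
19.65 [ 0.4873 -0.0103  0.1062] r 0.1139 ang 4.145 [ 0.2  0.  -0.2] [ 0.31  0.29 -0.49 -0.   -0.78 -0.63]
4.4 [-0.02, -0.11, -0.18, 0.08, 0.06, -0.56]
4.5 [0.19, -1.23, -0.18, 0.08, 0.06, -6.29]
4.6 [0.28, -2.36, -0.18, 0.08, 0.07, -12.02]
4.7 [0.27, -3.49, -0.19, 0.07, 0.07, -17.75]
4.8 [0.14, -4.62, -0.19, 0.07, 0.07, -23.48]
4.9 [-0.11, -5.72, -0.19, 0.07, 0.08, -29.21]
19.7 [ 0.48727227 -0.01020138  0.10619327] [-0.13131338 -0.09375265] [-0.24068469  0.21904372  0.35424294]
cyl [0.60311276 0.09805129] [-0.00428923  0.00112898]
```

Call:
servo_tool([
  [[0.1,-0.4,0,0,0,-2,1],[0.1,-0.8,0,0,0,-4,1],[0.2,-1.2,0.1,0,0,-6,1],[0.2,-1.6,0.1,0,0,-8,1],[0.2,-2,0.1,0,0,-10,1],[0.3,-2.4,0.1,0,0,-12,1]],
])

```text
t: 20.45
position: [0.5087, -0.0208, 0.1051]
ee_rot: [2.096, -2.339, -0.004]
force: [-2.8, 2.9, 1.6]
finger_gap: 0.0001
```

```bash
cat > g.py <<'E'
from h import *
s=telemetry.observe();R=Ro.from_rotvec(s['ee_rot']);F=[]
for _ in range(4):
    F.append(R.inv().apply(telemetry.observe()['force']));S=camera('scene')
print('tool-frame F',np.array(F).round(1).tolist(),np.mean(F,0).round(2),'z',s['position'][2].round(4))
print('rows',[rel(*knobpose(f,.019,.106)) for f in ()])
d=s['position'][:2]-PIV;print('tcp ang',(np.arctan2(d[1],d[0])%6.283).round(4),np.linalg.norm(d).round(4))
o,p=cylpos('px');c=onz(S,*o[0],.178)[:2]-onz(S,143.4,187.1,.178)[:2]+[.5387,-.2367];print(telemetry.observe()['t'],'cyl seat',w2s(c).round(4))
a=np.arctan2(d[1],d[0])%6.283+np.arcsin(.019/.112)
print('est phi',a.round(3),'seat',(a-YAW).round(3))
for k in(.05,.1,.2):print(k,rel(*knobpose(a+k,.019,.107)))
E
python3 f.py; python3 g.py
```

```text
knob scene (np.float64(221.5), np.float64(196.5)) [ 0.526  -0.0209] phi 4.505 r 0.109 106
tool-frame F [[-0.7, 2.1, -0.7], [-0.4, 2.2, -0.6], [-0.7, 0.8, 0.3], [-0.6, 1.0, -1.0]] [-0.59  1.51 -0.48] z 0.1051
rows []
tcp ang 4.3604 0.1137
20.8 cyl seat [-0.0041  0.0013]
est phi 4.531 seat 4.421
0.05 [-0.07, -0.6, -0.19, 0.07, 0.07, 1.2]
0.1 [0.02, -1.15, -0.19, 0.06, 0.07, -1.66]
0.2 [0.12, -2.26, -0.19, 0.06, 0.08, -7.39]
```

Call:
servo_tool([
  [[0,-0.3,0,0,0,0,1],[0,-0.6,0,0,0,0,1],[0,-0.9,-0.1,0,0,-1,1],[0,-1.2,-0.1,0,0,-2,1]],
])

```text
t: 21.2
position: [0.5207, -0.0227, 0.1057]
ee_rot: [2.136, -2.301, -0.004]
force: [-3.5, -2.4, -1.4]
finger_gap: 0.0006
```

```bash
python3 g.py;python3 f.py
```

```text
tool-frame F [[2.7, 3.3, 1.4], [1.7, 3.0, 0.6], [0.9, 2.3, 0.7], [1.2, 2.6, 0.5]] [1.63 2.82 0.8 ] z 0.1057
rows []
tcp ang 4.4619 0.112
knob scene (np.float64(223.0), np.float64(199.5)) [ 0.5416 -0.0237] phi 4.65 r 0.1097 110Traceback (most recent call last):
  File "g.py", line 8, in <module>
    o,p=cylpos('px');c=onz(S,*o[0],.178)[:2]-onz(S,143.4,187.1,.178)[:2]+[.5387,-.2367];print(telemetry.observe()['t'],'cyl seat',w2s(c).round(4))
        ~~~~~~^^^^^^
  File "h.py", line 32, in cylpos
    k,_,st,ce=cv2.connectedComponentsWithStats(m); i=1+np.argmax(st[1:,4]); out.append(ce[i])
                                                       ~~~~~~~~~^^^^^^^^^^
    return _wrapfunc(a, 'argmax', axis=axis, out=out, **kwds)
    return bound(*args, **kwds)
ValueError: attempt to get argmax of an empty sequence
```

```bash
sed -i "s/for c in(S,T):/for c in(S,):/" h.py; python3 g.py
```

```text
tool-frame F [[2.0, 2.3, 1.2], [1.2, 2.0, 0.2], [0.7, 2.3, 1.6], [0.8, 1.3, 0.9]] [1.18 1.98 0.99] z 0.1062
rows []
tcp ang 4.4682 0.1112
21.85 cyl seat [-0.0025  0.002 ]
est phi 4.639 seat 4.529
0.05 [0.12, -0.54, -0.07, 0.01, 0.09, -2.94]
0.1 [0.18, -1.09, -0.07, 0.01, 0.09, -5.81]
0.2 [0.2, -2.21, -0.07, 0.01, 0.09, -11.54]
```

Call:
servo_tool([
  [[0,-0.3,0,0,0,-1.5,1],[0.1,-0.6,0,0,0,-3,1],[0.1,-0.8,0,0,0,-4.5,1]],
])

```text
t: 22.15
position: [0.5294, -0.0239, 0.1062]
ee_rot: [-2.227, 2.215, 0.003]
force: [-3.5, -0.9, 0.3]
finger_gap: 0.0009
```

```bash
python3 g.py;python3 f.py
```

```text
tool-frame F [[0.8, 3.5, -0.3], [0.5, 3.4, -0.5], [0.9, 2.4, -0.6], [1.0, 1.9, 1.2]] [ 0.82  2.81 -0.04] z 0.1062
rows []
tcp ang 4.5402 0.1113
22.45 cyl seat [-0.0018  0.0015]
est phi 4.711 seat 4.601
0.05 [0.12, -0.52, -0.07, -0.01, 0.08, -2.58]
0.1 [0.18, -1.07, -0.07, -0.01, 0.08, -5.44]
0.2 [0.21, -2.19, -0.07, -0.01, 0.08, -11.17]
knob scene (np.float64(224.3), np.float64(200.5)) [ 0.5478 -0.0226] phi 4.706 r 0.1084 105
```

Call:
servo_tool([
  [[0,-0.3,0,0,0,-1.5,1],[0.1,-0.6,0,0,0,-3,1],[0.1,-0.8,0,0,0,-4.5,1]],
])

```text
t: 22.8
position: [0.5375, -0.0249, 0.1062]
ee_rot: [-2.312, 2.126, 0.002]
force: [-3.6, -2.5, 0.7]
finger_gap: 0.0007
```

```bash
python3 g.py
```

```text
tool-frame F [[2.2, 3.7, -0.7], [1.4, 2.6, -0.7], [1.3, 1.9, 0.4], [0.6, 2.4, 0.5]] [ 1.39  2.64 -0.11] z 0.1062
rows []
tcp ang 4.6138 0.1112
23.1 cyl seat [-0.001   0.0013]
est phi 4.784 seat 4.674
0.05 [0.14, -0.51, -0.07, -0.03, 0.08, -2.29]
0.1 [0.2, -1.07, -0.07, -0.03, 0.08, -5.16]
0.2 [0.23, -2.18, -0.07, -0.04, 0.08, -10.89]
```

Call:
servo_tool([
  [[0,-0.3,0,0,0,-1.5,1],[0.1,-0.6,0,0,0,-3,1],[0.1,-0.8,0,0,0,-4.5,1]],
])

```text
t: 23.4
position: [0.5443, -0.0255, 0.1061]
ee_rot: [2.393, -2.033, -0.005]
force: [-6.4, -2.1, 3.2]
finger_gap: 0.0002
```

```bash
python3 g.py
```

```text
tool-frame F [[1.0, 6.7, -3.1], [1.3, 5.5, -2.5], [0.4, 6.2, -3.5], [2.3, 6.1, -2.9]] [ 1.26  6.11 -3.02] z 0.1061
rows []
tcp ang 4.6749 0.1113
23.7 cyl seat [-0.0005  0.0012]
est phi 4.845 seat 4.735
0.05 [0.12, -0.51, -0.08, 0.15, 0.08, -1.25]
0.1 [0.19, -1.07, -0.09, 0.15, 0.08, -4.11]
0.2 [0.24, -2.18, -0.09, 0.14, 0.09, -9.84]
```

The force climbed to about 6 N, which is snug, and the cylinder has stopped against the jaw at x ≈ -0.5 mm. I'll stop here, back off and lift.

Call:
servo_tool([
  [[0,0.5,0,0,0,0,1],[0,1.5,0,0,0,0,1],[0,3,0,0,0,0,1],[0,3,-3,0,0,0,1],[0,4,-7,0,0,0,1],[0,8,-10,0,0,0,1],[0,12,-12,0,0,0,1],[0,15,-13,0,0,0,1],[0,15,-13,0,0,0,1]],
])

```text
t: 24.6
position: [0.3952, -0.0495, 0.2384]
ee_rot: [-2.388, 2.031, -0.003]
force: [-0.2, 0.1, -0.4]
finger_gap: 0.0004
```

```bash
python3 g.py|head -5; python3 f.py
python3 - <<'E'
from h import *
S=camera('scene');T=camera('top');m=np.hstack([S['image'][110:300,120:380],T['image'][110:300,180:410]])
cv2.imwrite('pics/v9.png',cv2.resize(m,None,fx=1.6,fy=1.6,interpolation=cv2.INTER_CUBIC)[:,:,::-1])
E
```

```text
tool-frame F [[-0.1, 0.2, 0.4], [-0.2, -1.3, -0.4], [-0.2, -0.1, -0.2], [0.5, -0.2, 0.8]] [-0.01 -0.35  0.14] z 0.2384
rows []
tcp ang 3.8648 0.2044
24.9 cyl seat [-0.0004  0.0012]
est phi 4.035 seat 3.925
knob scene (np.float64(227.4), np.float64(202.5)) [ 0.5606 -0.0194] phi 4.828 r 0.1059 153
```

View pics/v9.png

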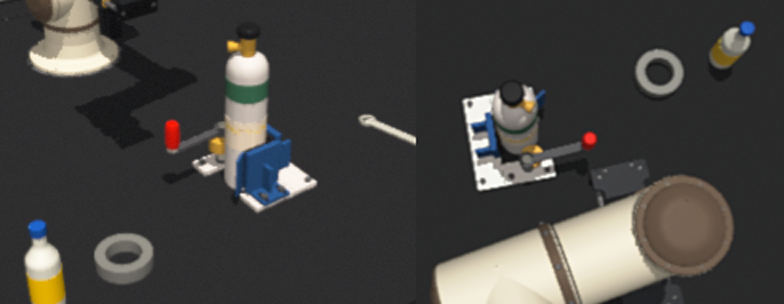

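The lever stayed at 4.83 rad after release. The cylinder is upright and seated, the arm is clear, and the tape (332,155) and bottle haven't moved. Handing in.

```bash
python3 -c "
from station import job
print(job.sign_off())"
```

```text
the job is handed in; nothing more can be done
None
```

The job is handed in at about 25 s of the 72 s allowed. The cylinder is seated in the bracket and the cam lever is closed snugly on it.

- **Cylinder:** I pushed it low with a two-finger cradle, first diagonally to the bracket mouth, then straight in until it met the back pad with about 12 N. It stayed upright all the way. My last picture measurement put it at seat x −0.4 mm, y +1.2 mm.
- **Lever:** I pushed the knob counter-clockwise with the closed fingers. The tangential force stayed at 2–4 N while the cam slid the cylinder to the jaw, then rose to about 6 N (readings 5.5–6.7 N). I stopped there, backed off and lifted clear. The lever stayed at about 4.72 rad in the seat frame, and the force on the tool read zero.
- **Bystanders:** the tape and bottle stayed where they were. The spanner looks unmoved, but the last crop cut off part of it.

I could not measure the cam's force on the cylinder or the jaw pad squeeze directly. I inferred both from the knob force and from the cylinder stopping. The top-down 6.7 N peak is slightly above the 5–6 N snug range but below 8 N. My knob measurements from the scene camera gave lever radii of 106–112 mm against the given 110 mm, so that lever angle is approximate.

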